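# Stand the gear shaft in the empty assembly stand

## Robot

A 6-joint arm with a two-finger parallel gripper is mounted at the origin on the work surface. World frame = base frame: x ahead of the robot, y to its left, z up, the work surface at z = 0. Lengths are in m, angles in rad, forces in N, time in s.
With the tool pointing down it reaches from about 0.35 to 0.775 m from the base axis. Payload 5.5 kg.
Tool frame: the origin (TCP) lies between the finger pads; the fingertips stand 17 mm ahead of it and the grasp point (between the pads) lies 2 mm behind it (env.finger_overhang is the distance from the TCP to the fingertips, in m); z points along the fingers, y is the line along which they close (so a half turn about z gives the same grasp; the last joint's range is limited). The gripper opens to 85 mm and grips with 20 to 120 N. Pads are 22 mm wide; open, the fingers measure 114 mm over their backs; the gripper's body (76 mm by 85 mm) begins 54 mm behind the grasp point. The pads swing forward as they close: fully open they stand 13 mm farther back than shut.
Start: joints at [-1.373, 0.313, 0.046, 1.304, 0, 1.431], TCP at [0.191, -0.543, 0.248] pointing down, gripper open.
Joint ranges: [-2.76, 2.76], [-0.86, 1.69], [-1.03, 1.26], [-2.2, 2.34], [-1.47, 1.5], [-3.14, 3.14]. Speed limits (rad/s): [2.57, 2.57, 3.14, 3.14, 3.14, 3.14].

## Interface

Orientations are given as a unit quaternion [w, x, y, z].
In Python, from workcell import env gives the robot as it stands. The module is installed in compiled form; this text tells all that it offers.
- The arm moves only by the shell command python3 -m pendant 'ROWS' [FORCE]. ROWS is JSON, a list of rows, each a list of 5 numbers: the gripper's target within -1 to 1 (fully open at 1, half-way at 0, shut at -1), then the shift along the tool's x, y, z in m, then the turn about the tool's z in rad. A call has 1 to 8 rows; each row shifts and turns the commanded pose from where the row before left it, along the tool's axes as they then stand; what a row does not reach is not made up. A row lasts 1/8 s, in which the tool goes at most 62.5 mm and 10.7 degrees, less where a joint would pass 70% of its speed; a pose out of reach is approached as far as the arm can. A call with a gripper value outside its range is refused whole. The fingers move at their own pace and stop on an object; FORCE is the grip in N (left out, the last holds). Time passes only in rows, so rows that do not move let the fingers close. It gives the time, the measured TCP pose, the force, the opening and the grip force at its end, in the units of the state.
- env.get_state(): the state, without advancing time (a new reading comes with each control period).
- env.read_camera(name): name is "scene" or "side" or "wrist"; returns the picture (384x512x3 uint8, red, green, blue); there is no depth.
- env.calibration(name): a dict with "K" (3x3 intrinsics, pixels), "distortion" ([k1, k2, p1, p2, k3] as OpenCV has them; the pictures are not rectified), "T" (4x4, takes a point from camera to world coordinates); the wrist camera has in their place "tool_from_camera" (4x4, takes a point from camera to tool coordinates, whose origin is the TCP and whose axes are the flange's). Camera axes: x right, y down, z forward; pixel columns grow to the right and rows downward; lengths in m; the calibration is good to about 2 mm. A picture is of the moment at which its call begins: read the wrist's pose just before it. calibration takes no time and is no camera call.
- env.hand_in(): hands the job in; it is judged then, once.
Trained networks look in the newest picture that a camera, given by its name, has taken for a name from the list of things; names that differ only in an ending like _2 or _b are one class to them, and where a whole thing is asked for, a point or a joint stands for the part that bears it (a point fixed in the world has none). Each returns a list of dicts, best first, with "score" (0 to 1); they miss things now and then, are a little off and sometimes report something else, mostly with a low value. They report only what shows in the picture. A call takes as long as a camera call.
- env.recognise(camera, label): "centre" ([column, row] in pixels, amid what is visible of it).
The state is a dict: "clock": time; "joint_pos": joint angles; "qvel": joint speeds; "tau": joint torques, N m; "tcp_pos": TCP position; "orientation": TCP orientation; "wrist_force": force on the tool from outside, world axes, zero at the start; "ft_torque": the same for the moment, N m; "finger_gap": finger opening in m; "grip_force": force on a finger pad.
Only numpy, scipy, OpenCV 4.12 (cv2) and the standard library are available. Lean on these libraries where they do the work, as an engineer would, in place of code of your own. Each camera call takes 0.05 s, during which the arm holds its last target. There are 200 camera calls.

## Task

Of the shafts on the transmission bench, take the one that carries a toothed gear and stand it upright, flanged foot down, inside the tube of the empty assembly stand. Lower it until its foot is on the bottom of the tube before letting go, and leave the other two shafts as they are.

Things in the scene. Friction and masses are not known exactly. Their poses are not given: they have to be found in the camera images.
- gear_shaft_neck (a point): Bare steel shaft, 130 mm tall, 0.5 kg, loose, upright on the bench on a round foot (40 mm diameter, 10 mm high); the only one with a toothed gear (57 mm diameter, 46 to 60 mm above the foot's underside). Above the gear a plain neck, 22 mm diameter, to the top: grasp it there from above. Point: on the axis in the neck, 90 mm above the underside, 30 mm above the gear, 40 mm below the top; z up.
- stand_floor (a point): Empty stand, fixed on the bench: grey round base plate (100 mm diameter, 10 mm thick) with an upright open steel tube in its middle (62 mm inside, 72 mm outside diameter, rim 48 mm above the bench). Point: centre of the tube's floor, 38 mm below the rim, 10 mm above the bench; z up. The shaft's foot has 11 mm to spare all round; its gear ends 8 mm above the rim.
- plain_shaft_mid (a point): A bystander: steel shaft without a gear, 130 mm tall, 22 mm diameter on a 40 mm foot, standing loose on the bench. The point is on its axis half-way up (65 mm above its underside).
- short_shaft_mid (a point): A bystander: shorter, thicker steel shaft without a gear, 100 mm tall, 26 mm diameter on a 40 mm foot, standing loose in a second stand just like the empty one (its foot is 10 mm above the bench). The point is on its axis half-way up (50 mm above its underside).

How it is judged:
On the way:
1. the gear shaft is inside the tube of the empty stand, its foot within 15 mm of the tube's floor, while still held by the fingers (horizontal distance between gear_shaft_neck and stand_floor below 0.025 m and z of gear_shaft_neck in the frame of stand_floor below 0.105 m and angle between gear_shaft_neck's own z axis and vertical below 0.26 rad and contact force between the fingers and gear_shaft above 0.5 N), for 0.1 s.
At the end, for the whole second after the job is handed in: The gear shaft stands in the tube of the empty stand, foot down on the tube's floor (the neck point 83 to 97 mm above the floor and within 25 mm of the tube's axis), upright within 10 degrees, at rest and released (horizontal distance between gear_shaft_neck and stand_floor below 0.025 m and z of gear_shaft_neck in the frame of stand_floor between 0.083 and 0.097 m and angle between gear_shaft_neck's own z axis and vertical below 0.175 rad and linear speed of gear_shaft below 0.02 m/s); the robot touches nothing.
It fails at once if one of the other two shafts is shifted by more than 30 mm or knocked over (distance of any of plain_shaft_mid, short_shaft_mid from where it was at the start of the episode above 0.03 m).
It also fails if it takes over 42 s, if anything falls off the work surface, if the arm or the gripper's body presses on something with over 40 N, if the wrist force passes 120 N, or if a joint passes its speed limit or range.

## Working session

There is one attempt and no reset: what is moved stays moved. The work goes in short steps, Python scripts to look and compute and a shell command to move; the robot and the scene stay as the last step left them, time stands still between calls to the robot, and variables do not carry over. Pictures are saved under pics/ and viewed, at most 10 in all, crops included, and the job is handed in when it is done.

```bash
mkdir -p pics; python3 - <<'E'
from workcell import env
import cv2,numpy as np
for c in("scene","side"):
    im=env.read_camera(c); cv2.imwrite(f"pics/{c}0.png",im[:,:,::-1])
    k=env.calibration(c); print(c,np.round(k["K"],1).tolist(),k["distortion"],np.round(k["T"],3).tolist())
    for l in("gear_shaft_neck","stand_floor","plain_shaft_mid","short_shaft_mid"):
        print(l,[(np.round(d["centre"],1).tolist(),round(d["score"],2)) for d in env.recognise(c,l)[:3]])
s=env.get_state();print(s)
E
```

```text
scene [[498.9, 0.0, 253.9], [0.0, 498.9, 195.0], [0.0, 0.0, 1.0]] [-0.11140358  0.          0.          0.          0.        ] [[-0.533, 0.663, -0.526, 1.059], [0.846, 0.411, -0.339, 0.3], [-0.009, -0.625, -0.78, 0.823], [0.0, 0.0, 0.0, 1.0]]
gear_shaft_neck [([342.3, 204.9], 0.88)]
stand_floor [([182.8, 226.5], 0.5), ([343.0, 208.9], 0.15)]
plain_shaft_mid [([179.9, 228.1], 0.83)]
short_shaft_mid [([284.9, 278.2], 0.57)]
side [[441.7, 0.0, 256.6], [0.0, 441.7, 194.7], [0.0, 0.0, 1.0]] [-0.1741393  0.         0.         0.         0.       ] [[-0.897, -0.258, 0.36, 0.326], [-0.442, 0.562, -0.699, 0.509], [-0.022, -0.786, -0.618, 0.537], [0.0, 0.0, 0.0, 1.0]]
gear_shaft_neck [([288.2, 286.1], 0.72)]
stand_floor [([333.7, 198.1], 0.85)]
plain_shaft_mid []
short_shaft_mid [([182.0, 229.7], 0.92)]
{'clock': 0.5, 'joint_pos': array([-1.37259800e+00,  3.13221420e-01,  4.60544382e-02,  1.30359188e+00,
       -1.08320853e-05,  1.43120536e+00]), 'qvel': array([ 0.00038159, -0.000619  ,  0.00256501, -0.00111541, -0.00058941,
        0.00053265]), 'tau': array([-1.77358888e-03, -4.79996288e+01,  2.98536229e+01,  1.93876847e-03,
       -2.01241623e-04,  1.78660935e-05]), 'tcp_pos': array([ 0.19055326, -0.54252966,  0.24829232]), 'orientation': array([ 1.88828195e-05,  9.85771171e-01,  1.68092828e-01, -4.86487429e-06]), 'wrist_force': array([-0.26836129, -0.6693383 ,  0.74901016]), 'ft_torque': array([ 0.0256998 , -0.02937231, -0.01402992]), 'grip_force': 0.0, 'finger_gap': 0.08519375335938126}
```

View pics/scene0.png

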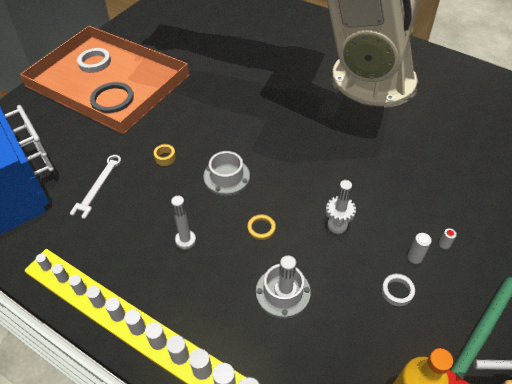

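View pics/side0.png

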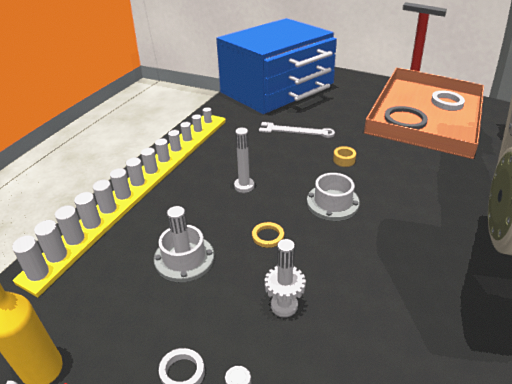

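The scene picture shows the gear shaft with its top at about (346,184) and foot at (338,227), the empty stand's rim at (226,162), the plain shaft's top at (178,201), and the short shaft in its stand with its top at (288,261). In the side picture these are: gear shaft top (286,245), empty rim (335,186), plain top (241,131), short top (177,212).

```bash
cat > h.py <<'E'
from workcell import env
import cv2,numpy as np
def ray(K,D,T,p):
    q=cv2.undistortPoints(np.array([[p]],float),K,D)[0,0]
    return T[:3,3],T[:3,:3]@np.array([q[0],q[1],1])
def cam(c):
    k=env.calibration(c);return np.array(k["K"]),np.array(k["distortion"]),np.array(k["T"])
def atz(c,p,z,T=None):
    o,d=ray(*c,p);return o+d*(z-o[2])/d[2]
E
python3 - <<'E'
from h import *
a,b=cam("scene"),cam("side")
for n,p,q,z in(("geartop",(346,184),(286,245),.13),("rim",(226,162),(335,186),.048),("plaintop",(178,201),(241,131),.13),("shorttop",(288,261),(177,212),.11)):
    print(n,atz(a,p,z).round(4),atz(b,q,z).round(4))
k=env.calibration("wrist");print({x:np.round(v,4).tolist() for x,v in k.items()})
E
```

```text
geartop [0.4826 0.1277 0.13  ] [0.4809 0.1273 0.13  ]
rim [ 0.4927 -0.1339  0.048 ] [ 0.491  -0.1279  0.048 ]
plaintop [ 0.6747 -0.1079  0.13  ] [ 0.6726 -0.1097  0.13  ]
shorttop [0.6678 0.1133 0.11  ] [0.6649 0.1136 0.11  ]
{'K': [[303.2887, 0.0, 258.7746], [0.0, 303.2887, 187.768], [0.0, 0.0, 1.0]], 'distortion': [-0.007, 0.0, 0.0, 0.0, 0.0], 'tool_from_camera': [[0.0008, -0.9471, -0.321, 0.0822], [1.0, 0.0008, -0.0, 0.001], [0.0003, -0.321, 0.9471, -0.1268], [0.0, 0.0, 0.0, 1.0]]}
```

```bash
python3 -m pendant '[[1,0,0,0,-0.176],[1,0,0,0,-0.176],[1,0,0,0,-0.176],[1,0,0,0,-0.176],[1,0,0,0,-0.176],[1,0,0,0,-0.176],[1,0,0,0,-0.176]]' 40 && python3 -m pendant '[[1,0.056,0.0243,0,0],[1,0.056,0.0243,0,0],[1,0.056,0.0243,0,0],[1,0.056,0.0243,0,0],[1,0.056,0.0243,0,0],[1,0.056,0.0243,0,0]]'
```

```text
clock: 1.38
tcp_pos: [0.1905, -0.5426, 0.2484]
orientation: [0.0, 0.705, 0.709, -0.0]
wrist_force: [0.5, 0.2, 0.0]
finger_gap: 0.0853
grip_force: 0.0
clock: 2.12
tcp_pos: [0.3372, -0.205, 0.2487]
orientation: [0.001, 0.708, 0.707, 0.0]
wrist_force: [1.2, -0.5, 0.5]
finger_gap: 0.0859
grip_force: 0.0
```

```bash
python3 -m pendant '[[1,0.0554,0.0241,0,0],[1,0.0554,0.0241,0,0],[1,0.0554,0.0241,0,0],[1,0.0554,0.0241,0,0],[1,0.0554,0.0241,0,0],[1,0.0554,0.0241,0,0],[1,0,0,0,0],[1,0,0,0,0]]' && python3 - <<'E'
from h import *
from scipy.spatial.transform import Rotation as R
s=env.get_state();im=env.read_camera("wrist");cv2.imwrite("pics/w1.png",im[:,:,::-1])
k=env.calibration("wrist");W=np.eye(4);W[:3,:3]=R.from_quat(s["orientation"],scalar_first=True).as_matrix();W[:3,3]=s["tcp_pos"]
T=W@k["tool_from_camera"];np.save("T1",T)
print(s["tcp_pos"],s["joint_pos"])
Ti=np.linalg.inv(T);K=np.array(k["K"])
for z in(.13,.06,0.):
    p=cv2.projectPoints(np.array([[.482,.1275,z]]),cv2.Rodrigues(Ti[:3,:3])[0],Ti[:3,3],K,np.array(k["distortion"]))[0];print(z,p)
E
```

```text
clock: 3.12
tcp_pos: [0.4812, 0.1257, 0.248]
orientation: [-0.0, 0.707, 0.707, -0.001]
wrist_force: [0.6, -0.3, 0.1]
finger_gap: 0.0852
grip_force: 0.0
[0.48121361 0.1256662  0.24803468] [ 9.41728186e-02  1.63761519e-01 -1.48835937e-01  1.25911168e+00
 -4.97570739e-04  1.66492130e+00]
0.13 [[[259.96700482 184.13311827]]]
0.06 [[[259.70236142 163.75657514]]]
0.0 [[[259.5488672  151.94086211]]]
```

View pics/w1.png

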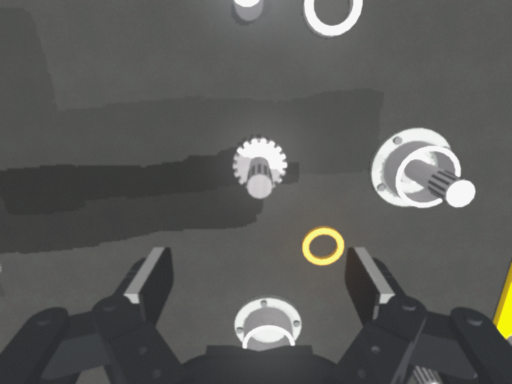

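The wrist picture shows the gear shaft's top at (260,186), within 2 px of the predicted (260,184). The estimate holds, so I descend and grip.

```bash
python3 -m pendant '[[1,0.001,0.001,0.045,0],[1,0,0,0.045,0],[1,0,0,0.04,0],[1,0,0,0.024,0],[1,0,0,0,0]]' 50 && python3 -m pendant '[[-1,0,0,0,0],[-1,0,0,0,0],[-1,0,0,0,0],[-1,0,0,0,0],[-1,0,0,0,0],[-1,0,0,0,0],[-1,0,0,0,0],[-1,0,0,0,0]]' 50
```

```text
clock: 3.8
tcp_pos: [0.4807, 0.1248, 0.0929]
orientation: [-0.001, 0.708, 0.706, -0.002]
wrist_force: [-0.1, 0.0, 0.3]
finger_gap: 0.0855
grip_force: 0.0
clock: 4.8
tcp_pos: [0.4827, 0.1267, 0.0951]
orientation: [0.0, 0.707, 0.707, 0.0]
wrist_force: [-2.3, -0.5, 5.5]
finger_gap: 0.021
grip_force: 48.6
```

```bash
python3 -m pendant '[[-1,0,0,-0.02,0],[-1,0,0,-0.03,0],[-1,0,0,-0.03,0],[-1,0,0,-0.02,0],[-1,0,0,0,0]]' && python3 -m pendant '[[-1,-0.025,0.001,0,0],[-1,-0.045,0.002,0,0],[-1,-0.05,0.002,0,0],[-1,-0.05,0.002,0,0],[-1,-0.045,0.001,0,0],[-1,-0.03,0.001,0,0],[-1,-0.013,0,0,0],[-1,0,0,0,0]]' && python3 - <<'E'
from h import *
for c in("scene","side"):
    im=env.read_camera(c)
    cx,cy=(226,150) if c=="scene" else (335,175)
    cv2.imwrite(f"pics/{c}1.png",cv2.resize(im[cy-75:cy+75,cx-90:cx+90,::-1],None,fx=4,fy=4,interpolation=cv2.INTER_CUBIC))
print(env.get_state()["tcp_pos"])
E
```

```text
clock: 5.42
tcp_pos: [0.4832, 0.1268, 0.1949]
orientation: [0.001, 0.707, 0.707, 0.001]
wrist_force: [0.9, -0.1, -6.4]
finger_gap: 0.0205
grip_force: 50.1
clock: 6.42
tcp_pos: [0.4906, -0.1315, 0.193]
orientation: [-0.001, 0.708, 0.706, -0.0]
wrist_force: [0.1, 1.0, -6.0]
finger_gap: 0.0208
grip_force: 49.9
[ 0.49081565 -0.1303341   0.19348979]
```

View pics/scene1.png

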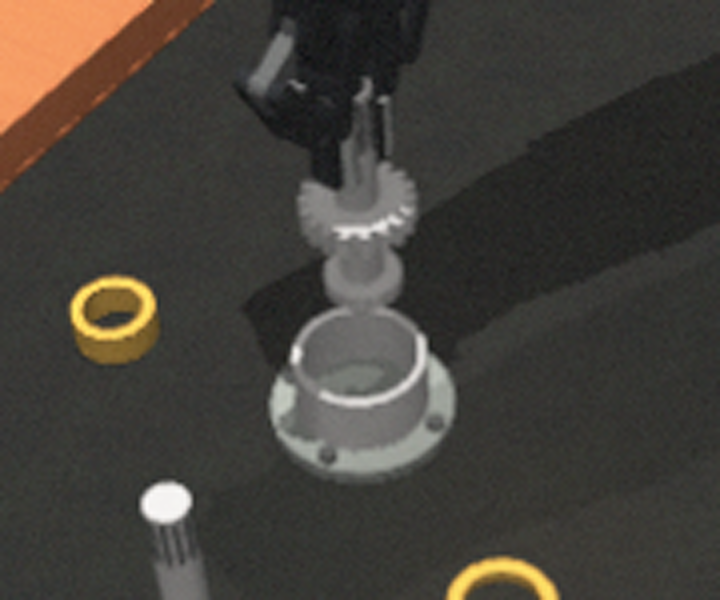

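View pics/side1.png

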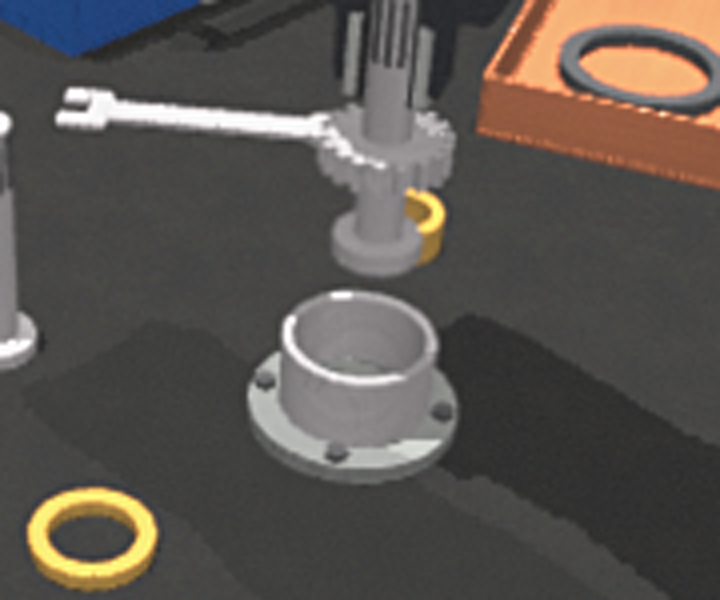

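The crops show the rim centred at scene (226,163.9) and side (334.9,184.3). The held foot's underside is centred at about scene (226.8,144.7) and side (339.2,162.5).

```bash
python3 - <<'E'
from h import *
a,b=cam("scene"),cam("side")
for n,p,q,z in(("rim",(226,163.9),(334.9,184.3),.048),("foot",(226.8,144.7),(339.2,162.5),.1)):
    A,B=ray(*a,p),ray(*b,q)
    M=np.stack([A[1],-B[1]],1);t=np.linalg.lstsq(M,B[0]-A[0],rcond=None)[0]
    print(n,atz(a,p,z).round(4),atz(b,q,z).round(4),"tri",(A[0]+A[1]*t[0]).round(4),(B[0]+B[1]*t[1]).round(4))
E
```

```text
rim [ 0.4971 -0.1308  0.048 ] [ 0.4928 -0.1328  0.048 ] tri [ 0.4946 -0.1328  0.0445] [ 0.4933 -0.1347  0.0466]
foot [ 0.4905 -0.1301  0.1   ] [ 0.4883 -0.1292  0.1   ] tri [ 0.489  -0.1312  0.0981] [ 0.4888 -0.1315  0.0984]
```

```bash
python3 -m pendant '[[-1,-0.002,0.005,0,0],[-1,0,0,0.02,0],[-1,0,0,0.02,0],[-1,0,0,0.02,0],[-1,0,0,0.015,0],[-1,0,0,0.006,0],[-1,0,0,0,0],[-1,0,0,0,0]]' && python3 -m pendant '[[-1,0,0,0.002,0],[-1,0,0,0.001,0],[-1,0,0,0,0]]'
```

```text
clock: 7.52
tcp_pos: [0.497, -0.1337, 0.114]
orientation: [0.001, 0.707, 0.707, 0.0]
wrist_force: [0.7, -0.1, -6.0]
finger_gap: 0.0208
grip_force: 49.8
clock: 7.9
tcp_pos: [0.4963, -0.1335, 0.1103]
orientation: [0.0, 0.707, 0.707, -0.0]
wrist_force: [-0.6, 0.2, -5.5]
finger_gap: 0.0204
grip_force: 49.8
```

```bash
python3 -m pendant '[[-1,0,0,0.001,0],[-1,0,0,0.001,0],[-1,0,0,0.001,0],[-1,0,0,0,0],[-1,0,0,0,0]]' && python3 -m pendant '[[-1,0,0,0.001,0],[-1,0,0,0,0]]'&& python3 -m pendant '[[-1,0,0,0.001,0],[-1,0,0,0,0]]'
```

```text
clock: 8.52
tcp_pos: [0.4964, -0.1335, 0.1073]
orientation: [0.0, 0.707, 0.707, -0.0]
wrist_force: [0.2, -0.5, -6.1]
finger_gap: 0.0208
grip_force: 49.8
clock: 8.78
tcp_pos: [0.4963, -0.1334, 0.1062]
orientation: [-0.0, 0.707, 0.707, -0.0]
wrist_force: [-0.7, 0.1, -6.0]
finger_gap: 0.0206
grip_force: 49.8
clock: 9.02
tcp_pos: [0.4964, -0.1335, 0.1052]
orientation: [0.0, 0.707, 0.707, -0.0]
wrist_force: [-0.2, 1.4, -6.0]
finger_gap: 0.0212
grip_force: 49.8
```

```bash
python3 -m pendant '[[-1,0,0,0.001,0],[-1,0,0,0,0]]' && python3 -m pendant '[[-1,0,0,0.001,0],[-1,0,0,0,0]]'; python3 - <<'E'
from h import *
for c in("scene","side"):
    im=env.read_camera(c)
    cx,cy=(226,150) if c=="scene" else (335,175)
    cv2.imwrite(f"pics/{c}2.png",cv2.resize(im[cy-75:cy+75,cx-90:cx+90,::-1],None,fx=4,fy=4,interpolation=cv2.INTER_CUBIC))
E
```

```text
clock: 9.28
tcp_pos: [0.4965, -0.1336, 0.1051]
orientation: [0.0, 0.707, 0.707, 0.0]
wrist_force: [-2.1, 0.8, 4.3]
finger_gap: 0.0206
grip_force: 50.7
clock: 9.52
tcp_pos: [0.4966, -0.1337, 0.1051]
orientation: [0.001, 0.707, 0.707, 0.0]
wrist_force: [-5.1, 1.6, 11.6]
finger_gap: 0.0212
grip_force: 51.9
```

View pics/side2.png

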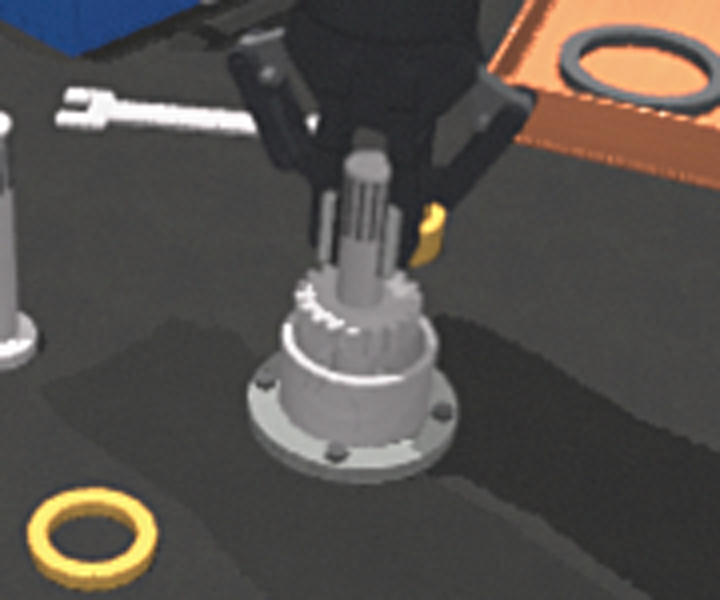

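The foot is on the tube floor: contact came at TCP z 0.105 as predicted, with the gear centred just above the rim at (360,295). I ease off the load, release and retreat.

```bash
python3 -m pendant '[[-1,0,0,-0.0015,0],[-1,0,0,0,0],[0.3,0,0,0,0],[1,0,0,0,0],[1,0,0,0,0],[1,0,0,0,0],[1,0,0,0,0],[1,0,0,0,0]]' && python3 -m pendant '[[1,0,0,-0.02,0],[1,0,0,-0.04,0],[1,0,0,-0.05,0],[1,0,0,-0.03,0],[1,0,0,0,0],[1,0,0,0,0],[1,0,0,0,0]]'; python3 - <<'E'
from h import *
im=env.read_camera("scene");cv2.imwrite("pics/s3.png",im[:,:,::-1])
E
```

```text
clock: 10.62
tcp_pos: [0.4964, -0.1335, 0.1048]
orientation: [0.0, 0.707, 0.707, -0.0]
wrist_force: [0.6, 0.7, -0.2]
finger_gap: 0.0851
grip_force: 0.0
clock: 11.5
tcp_pos: [0.4956, -0.1331, 0.2432]
orientation: [-0.001, 0.707, 0.707, -0.001]
wrist_force: [-0.0, 0.1, 0.4]
finger_gap: 0.0854
grip_force: 0.0
```

View pics/s3.png

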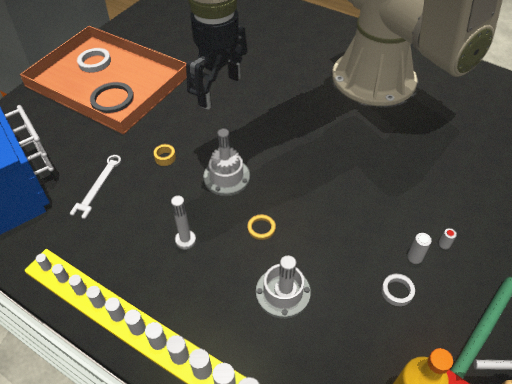

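The gear shaft stands upright in the empty stand with its top at (223,133). The plain shaft (180,222) and the short shaft (285,285) have not moved, and the gripper is clear.

```bash
python3 -c "
from workcell import env
print(env.hand_in())"
```

```text
the job is handed in; nothing more can be done
None
```

The gear shaft is standing upright, foot down on the floor of the empty stand's tube, and has been released; the other two shafts were not touched, and I handed the job in at about 11.6 s without seeing the verdict.

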